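# Third hand at the cheese counter: hang the pail, hold the board's new foot

### The arm

A 6-joint arm with a two-finger parallel gripper is mounted at the origin on the work surface. World frame = base frame: x ahead of the robot, y to its left, z up, the work surface at z = 0. Lengths are in m, angles in rad, forces in N, time in s.
With the tool pointing down it reaches from about 0.4 to 0.825 m from the base axis. Payload 7 kg.
Tool frame: the origin (TCP) lies at the very end of the fingers, on their centre line; the grasp point (between the pads) lies 19 mm behind it; z points along the fingers, y is the line along which they close (so a half turn about z gives the same grasp; the last joint's range is limited). The gripper opens to 88 mm and grips with 3 to 60 N. Pads are 19 mm wide; open, the fingers measure 130 mm over their backs; the gripper's body (78 mm by 193 mm) begins 47 mm behind the grasp point.
Start: joints at [1.503, 0.359, 0.012, 0, -1.224, -0.288], TCP at [0.235, 0.633, 0.227] pointing down, gripper open.
Joint ranges: [-3.07, 3.07], [-1.43, 2.12], [-1.02, 1.25], [-3.03, 1.67], [-3.05, -0], [-3.03, 3.03]. Speed limits (rad/s): [2.39, 2.39, 3.01, 3.14, 3.14, 3.14].

### API

Orientations are given as [roll, pitch, yaw] about the fixed x, y, z axes, in that order (R = Rz(yaw) Ry(pitch) Rx(roll)).
In Python, from station import arm, grab_frame gives the robot as it stands.
- The arm moves only by the tool jog_arm, never from a script. Its argument "deltas" is a list that holds one entry, the list of rows, each a list of 4 numbers: the shift along the tool's x, y, z in units of 60 mm (1.0 is 60 mm), then the turn about the tool's z in units of 5 degrees (1.0 is 5 degrees). A call has 1 to 8 rows; each row is the pose to reach, as a shift and turn from the pose commanded when the call began, along the tool's axes at that moment; what a row does not reach only later rows make up. A row lasts 1/8 s, in which the tool goes at most 62.5 mm and 10.7 degrees, less where a joint would pass 70% of its speed; a pose out of reach is approached as far as the arm can. A call with a gripper value outside its range is refused whole. "grip" is the finger opening in mm, from 0 to 87.6, set as the call begins (left out, the last holds). The fingers move at their own pace and stop on an object; "squeeze" is the grip in N (left out, the last holds). Time passes only in rows, so rows that repeat a pose let the fingers close. It gives the time, the measured TCP pose, the force, the opening and the grip force at its end, in the units of the state.
- arm.get_state(): the state, without advancing time (a new reading comes with each control period).
- grab_frame(name): name is "side" or "top"; returns a dict with "img" (480x640x3 uint8, red, green, blue), "vfov" (degrees; the focal length in pixels is half the picture's height over the tangent of half this angle, whatever the lens; pixels are square), "cx", "cy" (the principal point, pixels), "xyz" and "rotation" of the camera in the world. Camera axes: x right, y down, z forward; pixel columns grow to the right and rows downward; lengths in m; the calibration is good to about 2 mm. A picture is of the moment at which its call begins. There is no depth.
- arm.job_done(): hands the job in; it is judged then, once.
The state is a dict: "t": time; "q": joint angles; "qd": joint speeds; "joint_efforts": joint torques, N m; "eef_pos": TCP position; "ee_rot": TCP orientation; "force": force on the tool from outside, world axes, zero at the start; "moment": the same for the moment, N m; "width": finger opening in m; "gripper_force": force on a finger pad.
Only numpy, scipy, OpenCV 4.12 (cv2) and the standard library are available. Lean on these libraries where they do the work, as an engineer would, in place of code of your own. Each camera call takes 0.05 s, during which the arm holds its last target. There are 200 camera calls.

### The job

The tasting pail is in the way in front of the serving board: hang it by its bail on the two-prong hook stand and let go of it. Then take the oak foot block and hold it upright in the air, its bare wood face flat on the outlined place on the board (the outline is little larger than it), pressing steadily straight into the board with about 10 N (6 to 15 N is fine, never above 20 N), so that a colleague can screw it on from behind. Finish while still gripping and pressing it, and do not push the cheeses and jars on the counter about.

Things in the scene. Friction and masses are not known exactly. Their poses are not given: they have to be found in the camera images.
- pail: Cream enamel pail, navy rim, 70 mm high, 96 mm across, 0.15 to 0.3 kg, 80 to 110 mm in front of the board. A stiff (not hinged) wire bail stands over it: uprights at y = +-54 mm and a level bar along y, 8 mm thick, its axis 150 mm above the underside; the bar's middle 34 mm is a flat-sided wooden grip 13 mm thick, 16 mm high. Both sides alike. Origin: centre of the underside; z up.
- pail_grip (a point): Middle of the pail's wooden grip, on the bar's axis, 150 mm above the pail's underside. Same axes as the pail (y along the bar). Free height between pail rim and bar: about 75 mm.
- hook_stand: Fixed steel stand with two parallel brass prongs, 8 mm thick, at y = +-34 mm (a gripper on the grip fits between). They point along its -x (towards the robot), ends turned up to 220 mm above the table at x = -30 mm; post and 209 mm high crossbar at x = +80 mm; base 10 mm thick. Origin: on the table below the seat; z up. The bar passes over the upturned ends along +x, then down onto the prongs.
- hook_seat (a point): Point midway between the two prongs, at the middle of their level seat (x -12 to +20 mm) and on their axes, 196 mm above the table; axes as the stand. A bar lying on the prongs has its axis about 8 mm above it.
- foot: New foot: an oak block 44 mm wide (y), 40 mm deep (x), 60 mm high, 0.06 to 0.13 kg, standing upright. Its +x face, at x = +21 mm, is bare wood with a brass dot in its centre; its -x face, at x = -19 mm, is a black rubber pad. Origin: on the underside; z up. Take it from above by its 44 mm width (closing along its y).
- foot_face (a point): Centre of the foot's bare wood face: x = +21 mm, 30 mm above its underside; axes as the foot.
- cradle: Fixed dark steel bench cradle that carries the serving board on edge. Origin: on the table, below the face of the unpressed board; x points into the board (roughly away from the robot), y along it, z up. Base plate 12 mm thick, 100 x 300 mm, reaching 15 mm in front of the board's face.
- mark (a point): Centre of the dark 54 x 70 mm outline on the board's front face, 75 mm above the table; axes as the cradle; moves with the board. The olive-wood board is 276 mm long with round ends, 22 mm thick, its top edge 120 mm above the table. The foot belongs upright, centred in the outline, its underside then 45 mm above the table.
- board (a joint): How far (m) the board has been pushed back along the cradle's x against its springs: 0 at rest, 0.9 N for each mm (10 N at 0.011), limit at 0.024.
- wedge: Three-cornered wedge of cheese with a dark rind on top, 56 mm high, 95 mm along a side; a bystander. Origin under its centre.
- chutney: Jar with a red cap, 66 mm across, 90 mm high; a bystander. Origin under its centre.
- honey: Amber jar with a brass cap, 60 mm across, 110 mm high; a bystander. Origin under its centre.
- small_cheese: White round cheese, 94 mm across, 36 mm high; a bystander. Origin under its centre.

How it is judged:
By the outcome, as a careful person would: the job done as asked, in the order asked, and still so for the second after the job is handed in, while the arm keeps its last pose, push and grip.
It also fails if it takes over 72 s, if anything falls off the work surface, if the arm or the gripper's body presses on something with over 40 N, if the wrist force passes 120 N, or if a joint passes its speed limit or range.

## Working session

There is one attempt and no reset: what is moved stays moved. The work goes in short steps, Python scripts to look and compute and a tool call to move; the robot and the scene stay as the last step left them, time stands still between calls to the robot, and variables do not carry over. Pictures are saved under pics/ and viewed, at most 10 in all, crops included, and the job is handed in when it is done.

Besides the shell and the picture viewer there is one more tool, called after "Emit:" as name(argument=value, ...) on one line, values as JSON. jog_arm: Moves the arm, as the interface text tells. Its arguments: {"type":"object","properties":{"deltas":{"type":"array"},"grip":{"type":"number"},"squeeze":{"type":"number"}},"required":["deltas"]}

```bash
mkdir -p pics; cat > h.py <<'E'
import numpy as np, cv2, json
from station import arm, grab_frame
def shot(n):
    f=grab_frame(n); cv2.imwrite(f'pics/{n}_last.png',f['img'][...,::-1])
    np.save(f'pics/{n}_cal.npy',{k:v for k,v in f.items() if k!='img'},allow_pickle=True); return f
def cal(n): return np.load(f'pics/{n}_cal.npy',allow_pickle=True).item()
def prm(c): return 240/np.tan(np.radians(c['vfov'])/2), np.array(c['rotation']).reshape(3,3), np.array(c['xyz'])
def ray(c,u,v):
    f,R,p=prm(c); return p,R@np.array([(u-c['cx'])/f,(v-c['cy'])/f,1])
def at_z(c,u,v,z):
    p,d=ray(c,u,v); return p+d*(z-p[2])/d[2]
def proj(c,X):
    f,R,p=prm(c); k=R.T@(np.array(X)-p); return np.array([c['cx']+f*k[0]/k[2],c['cy']+f*k[1]/k[2]])
def tri(c1,a,c2,b):
    p,d=ray(c1,*a);q,e=ray(c2,*b); s=np.linalg.lstsq(np.c_[d,-e],q-p,rcond=None)[0]
    return (p+d*s[0]+q+e*s[1])/2, np.linalg.norm(p+d*s[0]-q-e*s[1])
E
python3 - <<'E'
from h import *
for n in('side','top'):
    f=shot(n); print({k:v for k,v in f.items() if k!='img'})
print(arm.get_state())
E
```

```text
{'vfov': 56.606139346468574, 'cx': 309.34638609165177, 'cy': 244.32240557111922, 'xyz': array([ 0.4726472 , -0.89232514,  1.10936733]), 'rotation': array([-2.39990236, -0.00894137, -0.03194386])}
{'vfov': 53.79516165801032, 'cx': 323.6929876177256, 'cy': 241.03888287857342, 'xyz': array([ 0.34005284, -0.01081372,  1.4874628 ]), 'rotation': array([-3.00085409,  0.00563694, -1.55028238])}
{'t': 0.1, 'q': array([ 1.50309546e+00,  3.59302045e-01,  1.12041976e-02, -2.97222901e-04,
       -1.22407141e+00, -2.88100020e-01]), 'qd': array([-1.31556363e-04,  3.34780996e-04,  3.69594513e-03, -1.18213861e-04,
        2.20041684e-03, -3.03176437e-05]), 'joint_efforts': array([-1.12564299e-03, -5.84161949e+01,  2.93751526e+01,  7.01543123e+00,
        1.01447999e-02, -4.68070357e-05]), 'eef_pos': array([0.23501008, 0.63234182, 0.22575033]), 'ee_rot': array([ 3.14019691e+00, -1.22213559e-04, -3.55901999e-01]), 'force': array([ 0.11139129, -0.06224812,  0.03800171]), 'moment': array([-0.02223077,  0.00283025,  0.00300357]), 'gripper_force': 0.0, 'width': 0.08769299031676372}
```

View pics/side_last.png

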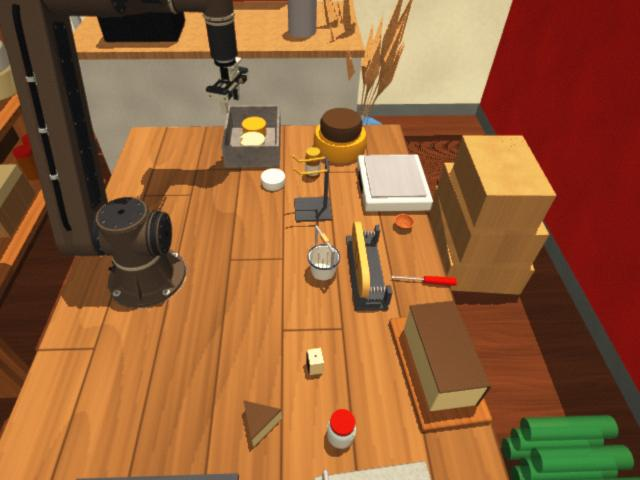

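View pics/top_last.png

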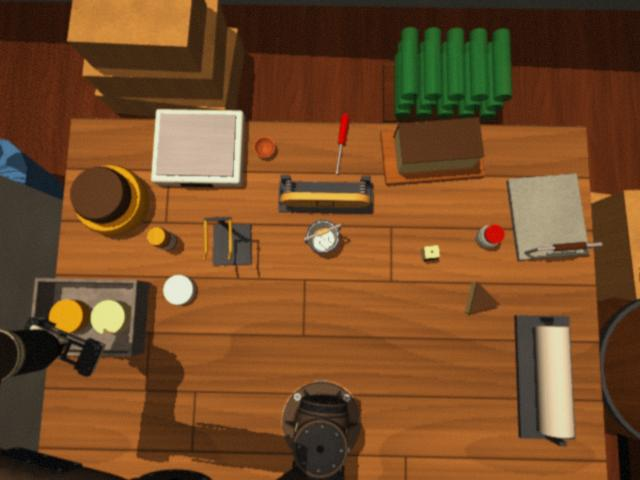

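The side view shows the stand at (315,190), pail (323,262), board (365,270) and foot (315,362). In the top view they are at (232,243), (323,237), (325,195) and (431,254). Next I'll enlarge these areas.

```bash
cat >> h.py <<'E'
from scipy.spatial.transform import Rotation as Ro
def prm(c): return 240/np.tan(np.radians(c['vfov'])/2), Ro.from_euler('xyz',c['rotation']).as_matrix(), np.array(c['xyz'])
def crop(im,x0,y0,w,h,s,step=10):
    o=cv2.resize(im[y0:y0+h,x0:x0+w],None,fx=s,fy=s,interpolation=cv2.INTER_CUBIC)
    for x in range(-(-x0//step)*step,x0+w,step):
        X=int((x-x0+.5)*s); cv2.line(o,(X,0),(X,6),(0,0,255),1); cv2.putText(o,str(x),(X+1,12),0,.33,(0,255,255),1)
    for y in range(-(-y0//step)*step,y0+h,step):
        Y=int((y-y0+.5)*s); cv2.line(o,(0,Y),(6,Y),(0,0,255),1); cv2.putText(o,str(y),(7,Y+4),0,.33,(0,255,255),1)
    return o
def montage(fn,parts,W=800,H=600):
    M=np.zeros((H,W,3),np.uint8)
    for o,x,y in parts:
        h=min(o.shape[0],H-y); w=min(o.shape[1],W-x); M[y:y+h,x:x+w]=o[:h,:w]
    cv2.imwrite(fn,M)
E
python3 - <<'E'
from h import *
s=cv2.imread('pics/side_last.png');t=cv2.imread('pics/top_last.png')
montage('pics/a.png',[(crop(t,200,165,180,115,4.4),0,0)],800,506)
montage('pics/b.png',[(crop(s,285,142,113,172,3.48),0,0),(crop(s,300,342,32,38,10,5),400,0),(crop(t,418,242,28,24,9,5),400,384)])
for n in('side','top'):
    c=cal(n); print(n,proj(c,[0,0,0]),proj(c,[.235,.632,.226]))
E
```

```text
side [147.53887964 275.96490382] [231.02508704 105.10466631]
top [320.57186207 421.98411273] [ 80.31559473 343.46947944]
```

View pics/a.png

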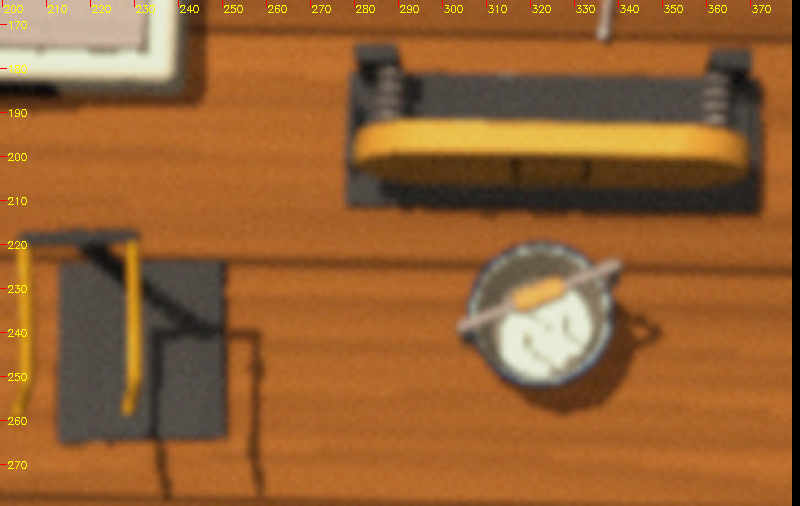

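View pics/b.png

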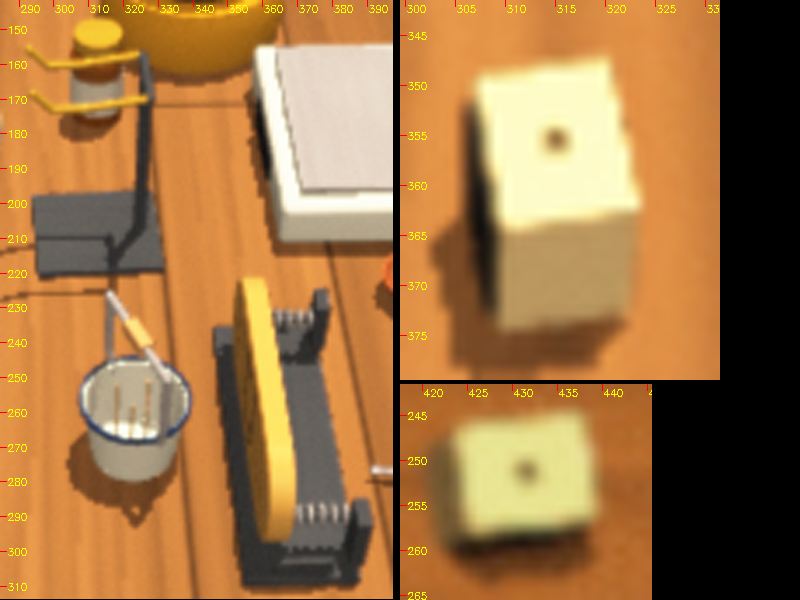

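The pail's bail runs from about (304,239) to (339.5,224.5) in the top view. The prong tips are at (204,258) and (228.6,258), and the board's front edge is near v=200. The foot stands upright with its black pad towards the robot.

```bash
cat > fit.py <<'E'
from h import *
from scipy.optimize import least_squares
S,T=cal('side'),cal('top')
def fit(name,obs,x0,z=False):
    # obs: (cam, local pt, pixel); unknown x,y,yaw
    def W(p,l): 
        c,s=np.cos(p[2]),np.sin(p[2]); return [p[0]+c*l[0]-s*l[1],p[1]+s*l[0]+c*l[1],l[2]]
    r=lambda p:np.concatenate([proj(c,W(p,l))-px for c,l,px in obs])
    o=least_squares(r,x0,x_scale=[.01,.01,.1],loss='soft_l1'); 
    print(name,o.x[:2].round(4),'yaw deg',np.degrees(o.x[2]).round(1),'\n',r(o.x).reshape(-1,2).round(1).tolist()); return o.x
E
cat > m1.py <<'E'
from fit import *
print('triang bar ends',tri(T,(304.3,239),S,(316.1,225.7)),tri(T,(339.5,224.5),S,(333.35,250.7)),tri(T,(322,230.9),S,(324.7,237.2)))
fit('pail',[(T,(0,.054,.15),(304.3,239)),(T,(0,-.054,.15),(339.5,224.5)),(T,(0,0,.15),(322,230.9)),
 (S,(0,.054,.15),(316.1,225.7)),(S,(0,-.054,.15),(333.35,250.7)),(S,(0,0,.15),(324.7,237.2))],[.5,0,-.4])
fit('stand',[(T,(-.03,.034,.22),(204,258.1)),(T,(-.03,-.034,.22),(228.6,258.1)),(T,(-.012,.034,.196),(205,250.4)),(T,(-.012,-.034,.196),(229.7,250.9)),
 (T,(.08,.034,.2),(205,219)),(T,(.08,-.034,.2),(229.7,218.4)),
 (S,(-.03,.034,.22),(292.5,155.3)),(S,(-.03,-.034,.22),(294,168.5)),(S,(-.012,.034,.196),(298.9,160.2)),(S,(-.012,-.034,.196),(300.3,173.1)),
 (S,(.08,.034,.196),(324.2,157)),(S,(.08,-.034,.196),(326.7,170))],[.5,.3,0])
c=.0
fit('cradle',[(T,(-.015,.15,.012),(278.9,211.5)),(T,(-.015,-.15,.012),(372.6,212.9)),(T,(.085,-.15,.012),(371.5,181)),
 (S,(-.015,-.15,.012),(354.7,309.5))],[.65,0,0])
fit('foot',[(S,(.021,.022,.06),(320.3,347.5)),(S,(-.019,.022,.06),(307.3,349.3)),(S,(.021,-.022,.06),(323.5,362.3)),(S,(-.019,-.022,.06),(309.5,364.3)),
 (S,(.021,-.022,0),(322.5,373)),(S,(-.019,-.022,0),(309.3,374.3)),
 (T,(.021,.022,.06),(423.8,246.1)),(T,(.021,-.022,.06),(438.1,244.6)),(T,(-.019,-.022,.06),(439.4,256.8)),(T,(-.019,.022,.06),(425,258.5))],[.5,-.3,0])
E
python3 m1.py
```

```text
triang bar ends (array([0.53250829, 0.05574777, 0.15656045]), np.float64(0.001345220510989993)) (array([ 0.5774296 , -0.04366838,  0.15346048]), np.float64(0.00021041465090752064)) (array([0.55609122, 0.00586295, 0.15835424]), np.float64(0.002210077708321529))
pail [0.556  0.0076] yaw deg 24.1 
 [[-0.3, 0.1], [-0.7, 0.0], [-0.6, 0.9], [0.6, 1.2], [0.1, 0.3], [0.2, 1.4]]
stand [0.4978 0.292 ] yaw deg 3.6 
 [[-0.9, 0.3], [-0.3, -0.8], [0.3, 2.4], [0.3, 0.9], [-0.3, 0.7], [-0.4, 0.2], [0.6, -0.2], [0.6, -0.7], [-0.3, 0.5], [-0.0, 0.3], [1.6, 2.3], [1.6, 1.9]]
cradle [ 0.6565 -0.0012] yaw deg 0.5 
 [[-0.8, 0.2], [-0.1, -0.2], [0.9, 1.1], [1.0, -0.0]]
foot [ 0.5148 -0.325 ] yaw deg 6.5 
 [[1.3, -0.1], [-0.8, 0.0], [0.9, 0.3], [-0.5, 0.3], [1.1, 0.4], [-0.5, 1.0], [-0.8, -0.2], [-0.7, -0.1], [-0.3, 0.8], [-0.3, 0.4]]
```

```bash
cat > go.py <<'E'
from h import *
def go(*targets, frm=None):
    s=arm.get_state(); p=np.array(s['eef_pos']); R=Ro.from_euler('xyz',s['ee_rot']).as_matrix(); yaw=np.degrees(np.arctan2(R[1,0],R[0,0]))
    if frm is not None: p=np.array(frm[:3]);yaw=frm[3]
    a=np.radians(yaw); B=np.array([[np.cos(a),np.sin(a),0],[np.sin(a),-np.cos(a),0],[0,0,-1]])
    print('t',round(s['t'],2),'p',p.round(4),'yaw',round(yaw,2),'w',round(s['width'],4),'F',np.round(s['force'],1),'g',s['gripper_force'])
    for t in targets:
        print((B@(np.array(t[:3])-p)/.06).round(2), round((yaw-t[3])/5,2))
E
python3 -c "
from go import *
go((.40,.30,.33,-50),(.556,.0076,.25,-65.9),(.556,.0076,.131,-65.9))"
```

```text
t 0.1 p [0.235  0.6323 0.2258] yaw -20.39 w 0.0877 F [ 0.1 -0.1  0. ] g 0.0
[ 4.51  4.23 -1.74] 5.92
[ 8.64  7.9  -0.4 ] 9.1
[8.64 7.9  1.58] 9.1
```

Emit:
jog_arm(deltas=[[[0.2, 0.2, -0.8, 0.2], [0.8, 0.7, -1.4, 1], [1.5, 1.3, -1.7, 2], [2.1, 1.9, -1.7, 3], [2.7, 2.5, -1.7, 4], [3.3, 3.1, -1.7, 5], [3.9, 3.7, -1.7, 6], [4.5, 4.2, -1.7, 6]]], grip=50)

```text
t: 1.1
eef_pos: [0.4006, 0.3006, 0.3286]
ee_rot: [-3.142, 0.0, -0.88]
force: [0.9, 0.1, -0.9]
width: 0.0501
gripper_force: 0.0
```

```bash
python3 -c "
from go import *
go((.556,.0076,.25,-65.9),(.556,.0076,.131,-65.9))"
```

```text
t 1.1 p [0.4006 0.3006 0.3286] yaw -50.45 w 0.0501 F [ 0.9  0.1 -0.9] g 0.0
[5.41 1.11 1.31] 3.09
[5.41 1.11 3.29] 3.09
```

Emit:
jog_arm(deltas=[[[0.8, 0.2, 0.1, 0.5], [1.7, 0.35, 0.3, 1], [2.6, 0.5, 0.6, 1.6], [3.5, 0.7, 0.9, 2.2], [4.4, 0.9, 1.2, 2.8], [5.1, 1.05, 1.6, 3.1], [5.41, 1.11, 2.1, 3.1], [5.41, 1.11, 2.1, 3.1]]])

```text
t: 2.1
eef_pos: [0.5547, 0.0083, 0.1997]
ee_rot: [3.136, 0.001, -1.153]
force: [0.0, -0.8, 0.5]
width: 0.0496
gripper_force: 0.0
```

```bash
python3 -c "
from go import *
s=shot('side')['img'][...,::-1];t=shot('top')['img'][...,::-1]
go((.556,.0076,.131,-65.9))
montage('pics/c.png',[(crop(s,285,190,75,95,6.2),0,0),(crop(t,285,200,70,90,4.7),468,0)])
"
```

```text
t 2.2 p [0.5561 0.0099 0.2028] yaw -65.91 w 0.05 F [ 0.4 -0.3  1.3] g 0.0
[0.03 0.02 1.2 ] -0.0
```

View pics/c.png

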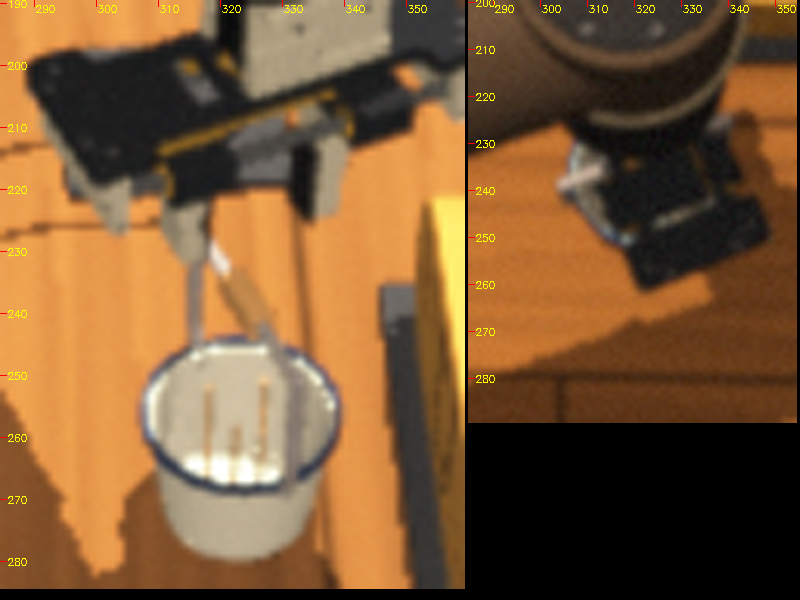

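The fingers straddle the wooden grip, seen at (324,237) in the side view with the fingertips at (315,232) and (336,225). Descending to grip.

Emit:
jog_arm(deltas=[[[0, 0, 0.3, 0], [0, 0, 0.6, 0], [0, 0, 0.9, 0], [0, 0, 1.2, 0], [0, 0, 1.2, 0], [0, 0, 1.2, 0]]])

```text
t: 2.95
eef_pos: [0.5569, 0.0107, 0.1321]
ee_rot: [-3.14, -0.0, -1.149]
force: [0.2, -0.1, -0.4]
width: 0.0497
gripper_force: 0.0
```

Emit:
jog_arm(deltas=[[[0, 0, 0, 0], [0, 0, 0, 0], [0, 0, 0, 0], [0, 0, 0, 0], [0, 0, 0, 0], [0, 0, 0, 0]]], grip=5, squeeze=30)

```text
t: 3.7
eef_pos: [0.5559, 0.0099, 0.1304]
ee_rot: [3.141, 0.0, -1.15]
force: [-0.8, 1.0, -0.1]
width: 0.0129
gripper_force: 30.0
```

```bash
python3 -c "
from go import *
go((.556,.0099,.245,-65.9),(.400,.2,.245,-86.4),(.408,.286,.245,-86.4))"
```

```text
t 3.7 p [0.5559 0.0099 0.1304] yaw -65.89 w 0.0129 F [-0.8  1.  -0.1] g 29.969767928123474
[ 0.   -0.   -1.91] 0.0
[-3.95  1.08 -1.91] 4.1
[-5.21  0.37 -1.91] 4.1
```

Emit:
jog_arm(deltas=[[[0, 0, -0.2, 0], [0, 0, -0.6, 0], [0, 0, -1.1, 0], [0, 0, -1.6, 0], [-0.2, 0.05, -1.9, 0.2], [-0.6, 0.16, -1.9, 0.6], [-1.1, 0.3, -1.9, 1.2], [-1.6, 0.44, -1.9, 1.8]]])

```text
t: 4.7
eef_pos: [0.4921, 0.0873, 0.2452]
ee_rot: [-3.141, 0.0, -1.309]
force: [-0.3, 0.5, -2.7]
width: 0.0129
gripper_force: 30.0
```

```bash
python3 -c "
from go import *
go((.400,.2,.245,-86.4),(.408,.286,.245,-86.4))"
```

```text
t 4.7 p [0.4921 0.0873 0.2452] yaw -75.01 w 0.0129 F [-0.3  0.5 -2.7] g 29.967366456985474
[-2.21  1.    0.  ] 2.28
[-3.56  0.5   0.  ] 2.28
```

Emit:
jog_arm(deltas=[[[-0.5, 0.23, 0, 0.5], [-1.0, 0.46, 0, 1.0], [-1.6, 0.73, 0, 1.6], [-2.2, 0.9, 0, 2.28], [-2.7, 0.8, 0, 2.28], [-3.2, 0.65, 0, 2.28], [-3.56, 0.5, 0, 2.28], [-3.56, 0.5, 0, 2.28]]])

```text
t: 5.7
eef_pos: [0.4084, 0.2865, 0.2445]
ee_rot: [3.141, -0.0, -1.505]
force: [-1.0, 0.4, -2.4]
width: 0.0126
gripper_force: 30.0
```

```bash
python3 -c "
from go import *
s=shot('side')['img'][...,::-1];t=shot('top')['img'][...,::-1]
go((.458,.289,.245,-86.4),(.502,.292,.245,-86.4),(.502,.292,.185,-86.4))
c=cal('side');print([proj(c,x).round(1) for x in [(.4085,.232,.264),(.4085,.340,.264),(.468,.256,.22),(.468,.324,.22)]])
montage('pics/d.png',[(crop(s,240,120,110,130,4.4),0,0),(crop(t,195,205,70,120,4.4),486,0)])
"
```

```text
t 5.8 p [0.4081 0.2849 0.2444] yaw -86.29 w 0.0122 F [ 0.6 -0.2 -2.7] g 29.9736687541008
[-0.01 -0.83 -0.01] 0.02
[-0.02 -1.57 -0.01] 0.02
[-0.02 -1.57  0.99] 0.02
[array([274.6, 161.5]), array([275.3, 141.2]), array([294. , 167.8]), array([293.8, 155.1])]
```

View pics/d.png

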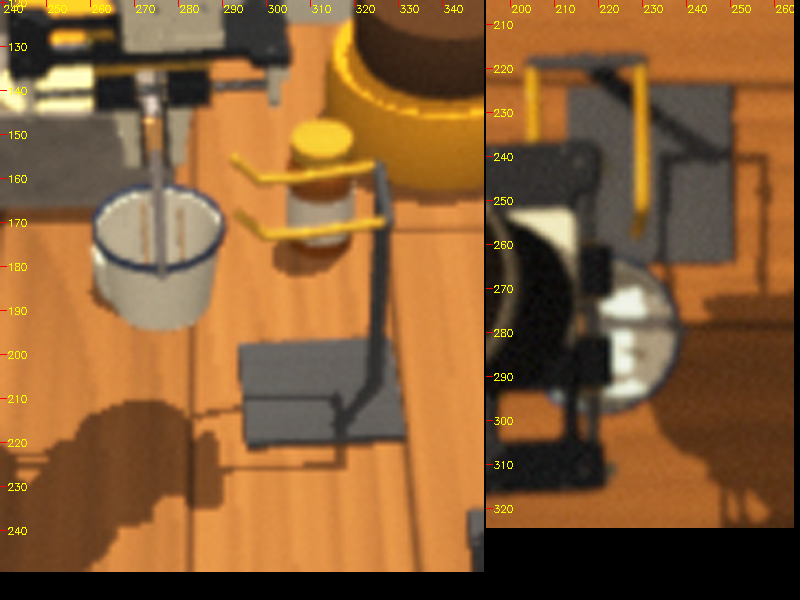

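The near end of the bar is at about (275,161) and the prong tips are at (293,155) and (294,168) in the side view, as predicted. Moving in over the prongs and then down.

Emit:
jog_arm(deltas=[[[0, -0.2, 0, 0], [0, -0.6, 0, 0], [0, -1.0, 0, 0], [0, -1.4, 0, 0], [0, -1.57, 0, 0], [0, -1.57, 0.2, 0], [0, -1.57, 0.5, 0], [0, -1.57, 0.75, 0]]])

```text
t: 6.8
eef_pos: [0.5012, 0.2907, 0.1983]
ee_rot: [3.141, -0.0, -1.506]
force: [-0.9, 0.0, -2.4]
width: 0.0128
gripper_force: 30.0
```

Emit:
jog_arm(deltas=[[[0, 0, 0.05, 0], [0, 0, 0.1, 0], [0, 0, 0.15, 0], [0, 0, 0.2, 0], [0, 0, 0.2, 0]]])

```text
t: 7.42
eef_pos: [0.5021, 0.2912, 0.1875]
ee_rot: [3.141, -0.0, -1.506]
force: [0.0, 0.0, -3.2]
width: 0.0127
gripper_force: 30.0
```

Still carrying the weight, so lowering in small steps until contact.

Emit:
jog_arm(deltas=[[[0, 0, 0.02, 0], [0, 0, 0.04, 0], [0, 0, 0.04, 0]]])

```text
t: 7.8
eef_pos: [0.5021, 0.2912, 0.1851]
ee_rot: [3.141, -0.0, -1.506]
force: [-0.0, 0.1, -1.9]
width: 0.0128
gripper_force: 30.0
```

Emit:
jog_arm(deltas=[[[0, 0, 0.02, 0], [0, 0, 0.03, 0], [0, 0, 0.03, 0]]])

```text
t: 8.18
eef_pos: [0.5023, 0.2913, 0.1838]
ee_rot: [-3.141, 0.0, -1.506]
force: [-1.3, -0.7, 2.1]
width: 0.0126
gripper_force: 30.0
```

Emit:
jog_arm(deltas=[[[0, 0, -0.01, 0], [0, 0, -0.01, 0], [0, 0, -0.01, 0], [0, 0, -0.01, 0]]], grip=45)

```text
t: 8.68
eef_pos: [0.5021, 0.2913, 0.1839]
ee_rot: [-3.142, -0.0, -1.506]
force: [-0.4, 0.1, -0.3]
width: 0.0434
gripper_force: 0.0
```

Emit:
jog_arm(deltas=[[[0, 0, -0.2, 0], [0, 0, -0.5, 0], [0, 0, -0.9, 0], [0, 0, -1.4, 0], [0, 0, -1.9, 0], [0, 0, -2.2, 0]]])

```text
t: 9.43
eef_pos: [0.5026, 0.2914, 0.3188]
ee_rot: [-3.139, 0.002, -1.506]
force: [0.2, -0.2, -0.8]
width: 0.0451
gripper_force: 0.0
```

```bash
python3 -c "
from go import *
go((.5,0,.3,-83.5),(.515,-.325,.14,-83.5))"
```

```text
t 9.43 p [0.5026 0.2914 0.3188] yaw -86.28 w 0.0451 F [ 0.2 -0.2 -0.8] g 0.0
[4.84 0.36 0.31] -0.56
[10.27  0.46  2.98] -0.56
```

```bash
python3 -c "
from go import *
go((.502,.1,.3,-130),(.515,-.10,.3,-173.5),(.515,-.325,.14,-173.5))
c=cal('top')
for z in(.06,.08,.1,.11):print(z,at_z(c,317.0,203,z).round(4),at_z(c,333.1,203,z).round(4))
print(at_z(c,290.4,199.2,.12),at_z(c,358.6,199.9,.12), 'ends', at_z(c,280,198,.1),at_z(c,369.5,198,.1))
print('chut',at_z(c,495,233,.09))
"
```

```text
t 9.43 p [0.5026 0.2914 0.3188] yaw -86.28 w 0.0451 F [ 0.2 -0.2 -0.8] g 0.0
[3.18 0.22 0.31] 8.74
[6.52 0.22 0.31] 17.44
[10.27  0.46  2.98] 17.44
0.06 [0.6601 0.0244 0.06  ] [ 0.661  -0.0252  0.06  ]
0.08 [0.6556 0.0239 0.08  ] [ 0.6565 -0.025   0.08  ]
0.1 [0.6511 0.0234 0.1   ] [ 0.652  -0.0248  0.1   ]
0.11 [0.6489 0.0232 0.11  ] [ 0.6498 -0.0247  0.11  ]
[0.65659868 0.10187659 0.12      ] [ 0.65835438 -0.09972584  0.12      ] ends [0.66431197 0.13486718 0.1       ] [ 0.66946396 -0.13363605  0.1       ]
chut [ 0.57214234 -0.50952387  0.09      ]
```

Emit:
jog_arm(deltas=[[[0.4, 0, 0, 1], [1.1, 0.1, 0.1, 3], [1.9, 0.15, 0.2, 5], [2.7, 0.2, 0.2, 7], [3.5, 0.2, 0.3, 9], [4.3, 0.2, 0.3, 11], [5.1, 0.25, 0.3, 13], [5.9, 0.25, 0.3, 15]]], grip=72)

```text
t: 10.42
eef_pos: [0.51, -0.0646, 0.2992]
ee_rot: [-3.141, 0.002, -2.82]
force: [1.7, -0.0, 0.4]
width: 0.0718
gripper_force: 0.0
```

```bash
python3 -c "
from go import *
go((.515,-.325,.25,-173.5),(.515,-.325,.1,-173.5),(.515,-.325,.021,-173.5))"
```

```text
t 10.43 p [ 0.51   -0.0646  0.2992] yaw -161.6 w 0.0718 F [ 1.7 -0.   0.4] g 0.0
[ 1.29 -4.14  0.82] 2.38
[ 1.29 -4.14  3.32] 2.38
[ 1.29 -4.14  4.64] 2.38
```

Emit:
jog_arm(deltas=[[[0.2, -0.6, 0.1, 0.5], [0.4, -1.4, 0.4, 1.2], [0.7, -2.2, 0.8, 2], [0.9, -3.0, 1.3, 2.4], [1.2, -3.7, 1.8, 2.4], [1.29, -4.14, 2.4, 2.4], [1.29, -4.14, 2.8, 2.4], [1.29, -4.14, 2.8, 2.4]]])

```text
t: 11.42
eef_pos: [0.5154, -0.3232, 0.1286]
ee_rot: [3.14, -0.003, -3.025]
force: [0.1, 0.3, 0.5]
width: 0.0721
gripper_force: 0.0
```

```bash
python3 -c "
from go import *
s=shot('side')['img'][...,::-1];t=shot('top')['img'][...,::-1]
go((.515,-.325,.021,-173.5))
montage('pics/e.png',[(crop(s,285,310,70,80,7,5),0,0),(crop(s,275,130,90,110,3.4),490,0)],800,560)
"
```

```text
t 11.53 p [ 0.5172 -0.3233  0.1313] yaw -173.25 w 0.0721 F [-0.6 -0.4 -0.1] g 0.0
[ 0.04 -0.02  1.84] 0.05
```

View pics/e.png

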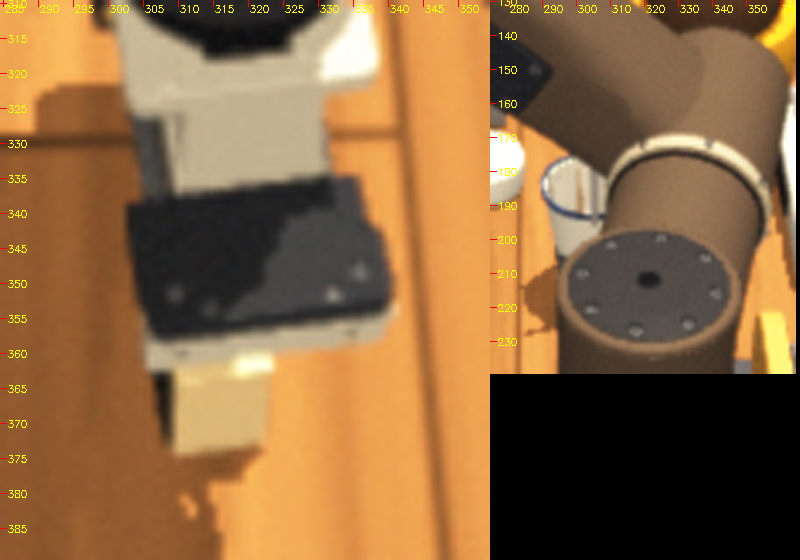

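The pail hangs clear of the table, seen at (296,190). The foot, at (315,368), is directly under the gripper. Descending and gripping.

Emit:
jog_arm(deltas=[[[0.04, 0, 0.4, 0], [0.04, 0, 0.8, 0], [0.04, 0, 1.2, 0], [0.04, 0, 1.5, 0], [0.04, 0, 1.75, 0], [0.04, 0, 1.83, 0], [0.04, 0, 1.83, 0], [0.04, 0, 1.83, 0]]])

```text
t: 12.52
eef_pos: [0.5147, -0.3235, 0.021]
ee_rot: [-3.141, 0.001, -3.024]
force: [-0.0, -0.8, 0.1]
width: 0.0718
gripper_force: 0.0
```

Emit:
jog_arm(deltas=[[[0, 0, 0, 0], [0, 0, 0, 0], [0, 0, 0, 0], [0, 0, 0, 0], [0, 0, 0, 0], [0, 0, 0, 0]]], grip=35, squeeze=45)

```text
t: 13.28
eef_pos: [0.5142, -0.3235, 0.0203]
ee_rot: [-3.141, 0.0, -3.024]
force: [-0.6, -1.3, 2.3]
width: 0.0437
gripper_force: 45.0
```

```bash
python3 -c "
from go import *
go((.515,-.325,.066,-173.5),(.515,-.325,.12,-173.5),(.585,-.001,.12,-179.5))"
```

```text
t 13.28 p [ 0.5142 -0.3235  0.0203] yaw -173.28 w 0.0437 F [-0.6 -1.3  2.3] g 45.00049352645874
[-0.01 -0.03 -0.76] 0.04
[-0.01 -0.03 -1.66] 0.04
[-1.8   5.2  -1.66] 1.24
```

Emit:
jog_arm(deltas=[[[0, 0, -0.3, 0], [0, 0, -0.8, 0], [-0.1, 0.2, -1.3, 0.1], [-0.3, 0.8, -1.66, 0.3], [-0.6, 1.6, -1.66, 0.5], [-0.9, 2.4, -1.66, 0.7], [-1.1, 3.2, -1.66, 0.9], [-1.4, 4.0, -1.66, 1.1]]])

```text
t: 14.28
eef_pos: [0.569, -0.0735, 0.1195]
ee_rot: [3.141, -0.001, -3.121]
force: [2.2, -0.2, -0.9]
width: 0.0437
gripper_force: 45.0
```

```bash
python3 -c "
from go import *
go((.585,-.001,.12,-179.5),(.59,-.001,.0655,-179.5))"
```

```text
t 14.28 p [ 0.569  -0.0735  0.1195] yaw -178.83 w 0.0437 F [ 2.2 -0.2 -0.9] g 44.99838173389435
[-0.29  1.2  -0.01] 0.13
[-0.37  1.2   0.9 ] 0.13
```

Emit:
jog_arm(deltas=[[[-0.1, 0.4, 0, 0.05], [-0.2, 0.8, 0, 0.1], [-0.3, 1.1, 0.1, 0.13], [-0.37, 1.2, 0.4, 0.13], [-0.37, 1.2, 0.7, 0.13], [-0.37, 1.2, 0.9, 0.13], [-0.37, 1.2, 0.9, 0.13], [-0.37, 1.2, 0.9, 0.13]]])

```text
t: 15.28
eef_pos: [0.5904, -0.0031, 0.066]
ee_rot: [-3.141, 0.0, -3.132]
force: [0.6, -1.4, -0.2]
width: 0.0438
gripper_force: 45.0
```

```bash
python3 -c "
from go import *
s=shot('side')['img'][...,::-1];t=shot('top')['img'][...,::-1]
go((.63,-.001,.0655,-179.5))
montage('pics/f.png',[(crop(s,295,190,105,130,4.6),0,0),(crop(t,270,170,66,125,4.6),484,0)])
"
```

```text
t 15.38 p [ 0.5906 -0.0028  0.0664] yaw -179.45 w 0.044 F [-0.7  0.4 -0.6] g 44.99986410140991
[-0.66  0.02  0.02] 0.01
```

View pics/f.png

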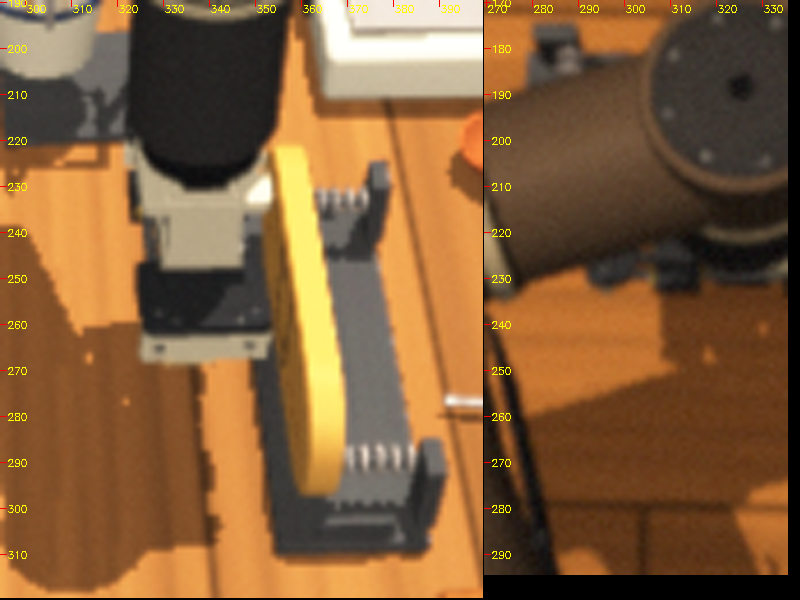

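The gripper is in front of the board, with its body clear above the board's top edge. Advancing until contact.

Emit:
jog_arm(deltas=[[[-0.15, 0.03, 0.01, 0], [-0.3, 0.03, 0.01, 0], [-0.45, 0.03, 0.01, 0], [-0.57, 0.03, 0.01, 0], [-0.62, 0.03, 0.01, 0], [-0.66, 0.03, 0.01, 0], [-0.66, 0.03, 0.01, 0]]])

```text
t: 16.25
eef_pos: [0.6297, -0.0006, 0.0651]
ee_rot: [3.142, -0.0, -3.132]
force: [-0.2, 0.8, -1.2]
width: 0.0439
gripper_force: 45.0
```

Emit:
jog_arm(deltas=[[[-0.03, 0, 0, 0], [-0.06, 0, 0, 0], [-0.09, 0, 0, 0], [-0.12, 0, 0, 0], [-0.12, 0, 0, 0]]])

```text
t: 16.88
eef_pos: [0.637, -0.0005, 0.0651]
ee_rot: [-3.142, -0.0, -3.132]
force: [0.1, -0.2, -1.8]
width: 0.0437
gripper_force: 45.0
```

Emit:
jog_arm(deltas=[[[-0.02, 0, 0, 0], [-0.04, 0, 0, 0], [-0.06, 0, 0, 0], [-0.06, 0, 0, 0]]])

```text
t: 17.38
eef_pos: [0.6402, -0.0005, 0.0651]
ee_rot: [-3.141, -0.001, -3.132]
force: [-3.1, 0.6, 0.0]
width: 0.0443
gripper_force: 45.0
```

Emit:
jog_arm(deltas=[[[-0.02, 0, 0, 0], [-0.04, 0, 0, 0], [-0.06, 0, 0, 0], [-0.06, 0, 0, 0]]])

```text
t: 17.88
eef_pos: [0.6436, -0.0005, 0.0651]
ee_rot: [-3.141, -0.001, -3.132]
force: [-5.9, 0.9, 2.1]
width: 0.0439
gripper_force: 45.0
```

Emit:
jog_arm(deltas=[[[-0.02, 0, 0, 0], [-0.04, 0, 0, 0], [-0.06, 0, 0, 0], [-0.075, 0, 0, 0], [-0.075, 0, 0, 0], [-0.075, 0, 0, 0], [-0.075, 0, 0, 0], [-0.075, 0, 0, 0]]])

```text
t: 18.88
eef_pos: [0.6469, -0.0006, 0.0649]
ee_rot: [-3.141, -0.003, -3.132]
force: [-8.5, 1.3, 3.6]
width: 0.044
gripper_force: 45.0
```

```bash
python3 -c "
from go import *
for i in range(5): s=shot('side')['img'][...,::-1]; a=arm.get_state(); print(np.round(a['force'],1),np.round(a['moment'],2))
c=cal('side')
t=shot('top')['img'][...,::-1]
go()
print('foot corners px',[proj(c,(.627,-.0225,z)).round(1) for z in(.045,.105)],[proj(c,(.667,-.0225,z)).round(1) for z in(.045,.105)])
montage('pics/g.png',[(crop(s,320,215,66,100,6),0,0),(crop(s,280,130,75,110,3.8),400,0)])
"
```

```text
[-8.5  1.5  4.3] [ 0.39  2.86 -0.13]
[-8.4  1.3  4.4] [ 0.45  2.81 -0.19]
[-10.    2.    5.4] [ 0.41  2.85 -0.14]
[-9.   1.5  3.8] [ 0.44  2.79 -0.16]
[-9.6  1.1  3.7] [ 0.45  2.82 -0.13]
t 19.18 p [ 6.47e-01 -6.00e-04  6.49e-02] yaw -179.46 w 0.044 F [-9.4  2.   4.1] g 45.00231921672821
foot corners px [array([347.2, 268.6]), array([348.7, 255.9])] [array([360.1, 268.4]), array([362. , 255.6])]
```

View pics/g.png

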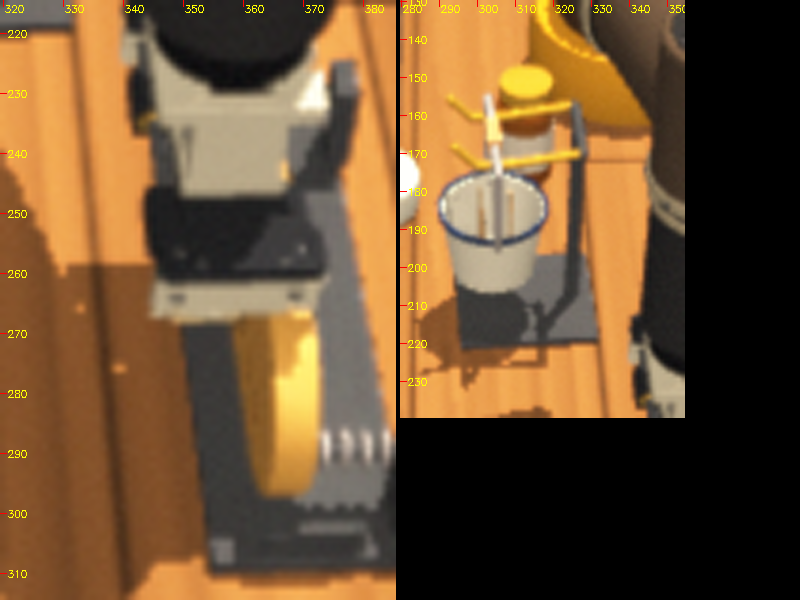

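The pail hangs on both prongs with its bail at (302,167). The foot is pressed on the board at about 9 N, with a small sideways load from arm sag that I'll ease off.

Emit:
jog_arm(deltas=[[[-0.003, 0.002, -0.005, 0], [-0.005, 0.005, -0.01, 0], [-0.008, 0.006, -0.014, 0], [-0.008, 0.006, -0.014, 0], [-0.008, 0.006, -0.014, 0]]])

```text
t: 19.8
eef_pos: [0.6467, -0.0005, 0.065]
ee_rot: [-3.141, -0.005, -3.133]
force: [-8.6, 0.4, 0.1]
width: 0.0435
gripper_force: 45.0
```

```bash
python3 -c "
from go import *
for i in range(6): grab_frame('side'); a=arm.get_state(); print(np.round(a['force'],1),a['eef_pos'].round(4),a['ee_rot'].round(4))
go()
"
```

```text
[-8.7  0.4  0.1] [ 6.467e-01 -6.000e-04  6.490e-02] [-3.141  -0.0047 -3.1327]
[-8.8 -0.   0.4] [ 6.467e-01 -6.000e-04  6.490e-02] [-3.141  -0.0047 -3.1327]
[-9.4 -0.9  1. ] [ 6.467e-01 -5.000e-04  6.500e-02] [-3.141  -0.0047 -3.1327]
[-8.1  0.3  1. ] [ 6.467e-01 -6.000e-04  6.500e-02] [-3.141  -0.0047 -3.1327]
[-9.3  0.7  1.3] [ 6.467e-01 -5.000e-04  6.490e-02] [-3.141  -0.0048 -3.1327]
[-8.6  0.2  0.1] [ 6.467e-01 -6.000e-04  6.490e-02] [-3.141  -0.0047 -3.1327]
t 20.1 p [ 6.467e-01 -6.000e-04  6.490e-02] yaw -179.49 w 0.0436 F [-8.6  0.2  0.1] g 45.00187575817108
```

```bash
python3 -c "
from h import *
print(arm.job_done())"
```

```text
the job is handed in; nothing more can be done
None
```

The pail is hanging on both prongs of the hook stand and released. The foot is still gripped and pressed onto the outlined place at about 9 N, with its underside about 45 mm up. I handed the job in at about 20 s; the outline was hidden by the gripper, so the foot's centring rests on measured positions.

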